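Tuck a cover strip under the lapped flap and hold it flat

TASK

Pick up the loose aluminium cover strip by its upright rib and tuck one of its long edges about 20 mm under the free edge of the thin hinged flap on the low grey box, without lifting the flap, so that the strip lies square and centred on the box with its other long edge flush with the box's near edge. Press the strip down flat on the deck, so that the sprung sealing bar under it is fully down, and finish while still gripping it and holding it pressed (a colleague will then drive its screws): do not let go. Leave the timer, the tape roll and the beaker where they are.

Things in the scene. Friction and masses are not known exactly. Their poses are not given: they have to be found in the camera images.
- strip: Loose aluminium cover strip on the worktop: flat plate 80 (its x) x 150 (its y) x 4 mm, 0.16 kg, with an upright rib in its middle 12 mm thick (x), 60 mm long (y), its top 44 mm above the plate's underside. Origin: centre of the underside; z up. Symmetric: either long edge may go under the flap.
- valve_box: Low grey fixed box, 115 (x) x 190 (y) mm, with a steel deck 30 mm above the worktop. Origin on the worktop; x points from its near edge (x = -60 mm, facing the robot) to its far edge (+55 mm), z up. A hinge block, 15 mm deep, 15 mm above the deck, runs along the far edge; a thin flap reaches from it back to x = 0.
- seat (a point): Point on the box's deck plane, 20 mm in front of the flap's free edge, at box x = -20, y = 0 mm, axes as the box's: where the strip's origin is when in place (one long edge 20 mm under the flap, the other flush with the box's near edge, underside on the deck).
- flap_leaf (a joint): Hinge of the box's thin steel flap, rad: 0 level (shut, on its stop), grows as the free edge lifts (0.1 = 4.5 mm). Flap 170 mm wide, 45 mm from hinge (box x = +45) to free edge (x = 0), 50 g, held by its weight only. Level, its underside is 10 mm and its top 12 mm above the deck; below it the deck is free up to box x = +40.
- seal (a joint): Travel of the black sprung sealing bar in front of the flap, 16 (x) x 110 (y) mm, centred at the seat, m: 0 up (4 mm proud of the deck), 0.004 fully down, flush with the deck. 4 N to start, 8 N fully down: the strip's weight alone does not press it.
- timer: White lab timer, 62 x 62 x 18 mm, bystander. Origin: centre of its underside.
- tape_roll: Roll of tan tape lying flat, 98 mm across, 25 mm high, bystander. Origin: centre of its underside.
- beaker: Small clear beaker, 46 x 52 x 56 mm, bystander. Origin: centre of its underside.

How it is judged:
By the outcome, as a careful person would: the job done as asked, in the order asked, and still so for the second after the job is handed in, while the arm keeps its last pose, push and grip.
It also fails if it takes over 40 s, if anything falls off the work surface, if the arm or the gripper's body presses on something with over 40 N, if the wrist force passes 120 N, or if a joint passes its speed limit or range.

ROBOT

A 6-joint arm with a two-finger parallel gripper is mounted at the origin on a cart in front of the work surface, level with it; the furniture and walls round the work are solid. World frame = base frame: x ahead of the robot, y to its left, z up, the work surface at z = 0. Lengths are in m, angles in rad, forces in N, time in s.
With the tool pointing down it reaches from about 0.375 to 0.9 m from the base axis. Payload 3.1 kg.
Tool frame: the origin (TCP) lies at the very end of the fingers, on their centre line; the grasp point (between the pads) lies 19 mm behind it; z points along the fingers, y is the line along which they close (so a half turn about z gives the same grasp; the last joint's range is limited). The gripper opens to 87 mm and grips with 3 to 60 N. Pads are 19 mm wide; open, the fingers measure 117 mm over their backs; the gripper's body (75 mm by 190 mm) begins 51 mm behind the grasp point.
Start: joints at [1.103, 0.527, 1.433, -0, 1.181, -0.178], TCP at [0.179, 0.599, 0.223] pointing down, gripper open.
Joint ranges: [-3.08, 3.08], [-0.75, 2.2], [0.22, 2.44], [-1.43, 4.57], [0, 2.65], [-2.85, 2.85]. Speed limits (rad/s): [2.79, 2.79, 3.14, 3.14, 3.14, 3.14].

INTERFACE

Orientations are given as a unit quaternion [x, y, z, w].
In Python, from rig import robot gives the robot as it stands. The module is installed in compiled form; this text tells all that it offers.
- The arm moves only by the tool play_rows, never from a script. Its argument "steps" is one flat list of numbers, 5 for each row, row after row: the opening, from -1 (shut) to 1 (fully open), then the shift along the tool's x, y, z as a fraction of full scale, then the turn about the tool's z as a fraction of full scale. In form: [claw, tx, ty, tz, twist, claw, tx, ty, tz, twist, ...]. A call has exactly 10 rows; each row shifts and turns the commanded pose from where the row before left it, along the tool's axes as they then stand; what a row does not reach is not made up. Full scale, the value 1, is 0.03 m for a shift and 0.1 rad for a turn. A row lasts 1/10 s, in which the tool goes at most 50 mm and 8.59 degrees, less where a joint would pass 70% of its speed; a pose out of reach is approached as far as the arm can. A call with a number of a shift or a turn outside -1 to 1 is refused whole. A call with a gripper value outside its range is refused whole. The fingers move at their own pace and stop on an object; "grip_force" is the grip in N (left out, the last holds). Time passes only in rows, so rows that do not move let the fingers close, or fill a call up. It gives the time, the measured TCP pose, the force, the opening and the grip force at its end, in the units of the state.
- robot.get_obs(): the state, without advancing time (a new reading comes with each control period).
- robot.camera(name): name is "side" or "top"; returns a dict with "image" (420x560x3 uint8, red, green, blue), "mtx" (3x3 intrinsics, pixels), "rvec" (rotation vector, rad) and "tvec" (3), from world to camera coordinates, as OpenCV has them. Camera axes: x right, y down, z forward; pixel columns grow to the right and rows downward; lengths in m; the calibration is good to about 2 mm. A picture is of the moment at which its call begins. There is no depth.
- robot.hand_in(): hands the job in; it is judged then, once.
The state is a dict: "time": time; "q": joint angles; "joint_velocities": joint speeds; "joint_torque": joint torques, N m; "position": TCP position; "tool_rot": TCP orientation; "ft_force": force on the tool from outside, world axes, zero at the start; "moment": the same for the moment, N m; "grip_width": finger opening in m; "grip_force": force on a finger pad.
Only numpy, scipy, OpenCV 4.12 (cv2) and the standard library are available. Lean on these libraries where they do the work, as an engineer would, in place of code of your own. Each camera call takes 0.05 s, during which the arm holds its last target. There are 200 camera calls.

## Working session

There is one attempt and no reset: what is moved stays moved. The work goes in short steps, Python scripts to look and compute and a tool call to move; the robot and the scene stay as the last step left them, time stands still between calls to the robot, and variables do not carry over. Pictures are saved under pics/ and viewed, at most 10 in all, crops included, and the job is handed in when it is done.

Besides the shell and the picture viewer there is one more tool, called after "Emit:" by a JSON object that holds its "op" and its "data". play_rows: Moves the arm, as the interface text tells. Shift numbers are shares of 0.03 m and turn numbers shares of 0.1 rad, none past 1 either way. Its arguments: {"type":"object","properties":{"steps":{"type":"array"},"grip_force":{"type":"number"}},"required":["steps"]}

```bash
mkdir -p pics
python3 - <<'E'
from rig import robot
import cv2,pickle
d={}
for n in("top","side"):
    c=robot.camera(n); d[n]=c; cv2.imwrite(f"pics/{n}0.png",c["image"][:,:,::-1])
    R=cv2.Rodrigues(c["rvec"])[0]; print(n,(-R.T@c["tvec"].reshape(3)).round(3),c["mtx"].round(1).tolist())
pickle.dump(d,open("d0.pkl","wb")); print(robot.get_obs())
E
```

```text
top [ 0.326 -0.095  1.174] [[438.9, 0.0, 277.2], [0.0, 438.9, 204.9], [0.0, 0.0, 1.0]]
side [ 0.932 -0.441  1.072] [[494.3, 0.0, 282.3], [0.0, 494.3, 220.0], [0.0, 0.0, 1.0]]
{'time': 0.1, 'q': array([ 1.10249027e+00,  5.28397561e-01,  1.43374434e+00,  3.00459129e-07,
        1.18139006e+00, -1.78508343e-01]), 'joint_velocities': array([-7.80690311e-04, -3.01382812e-03, -3.89118677e-03,  3.77507254e-05,
        1.52797412e-03,  3.28534214e-04]), 'joint_torque': array([-3.66464310e-04, -4.40985739e+01, -1.77151376e+01,  6.34727580e-02,
        5.34591218e-02, -5.55180043e-05]), 'position': array([0.17828154, 0.59836405, 0.221664  ]), 'tool_rot': array([ 1.44392336e-01,  9.89520042e-01, -9.19340031e-04, -3.08286382e-04]), 'ft_force': array([ 0.1552085 , -0.54463757,  0.35330704]), 'moment': array([-0.01012869, -0.01397837,  0.05583849]), 'grip_force': 0.0, 'grip_width': 0.0871419382877131}
```

View pics/top0.png

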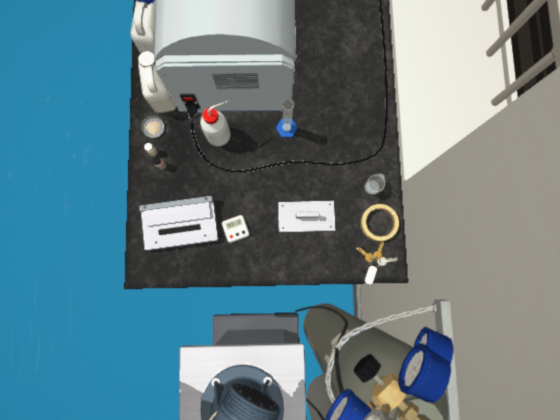

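View pics/side0.png

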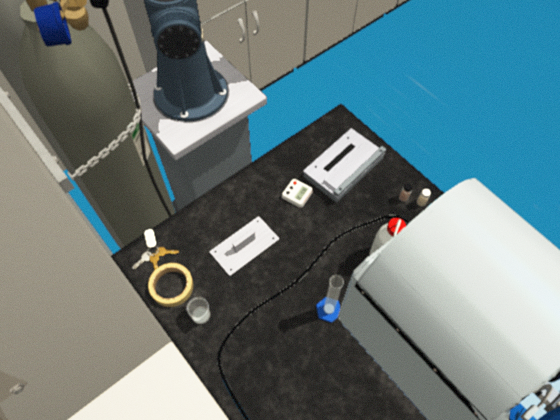

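The top view has the strip at about (306,216), with its rib running along its long axis, the box at (179,224), the timer at (235,229), the tape roll at (380,222) and the beaker at (375,184). The side view has the strip at (245,245) and the box at (345,163).

```bash
cat > h.py <<'E'
import numpy as np,cv2
def ray(c,uv,z):
    uv=np.atleast_2d(np.float64(uv)); R=cv2.Rodrigues(c["rvec"])[0]; o=-R.T@np.ravel(c["tvec"])
    d=np.c_[cv2.undistortPoints(uv[:,None],c["mtx"],None)[:,0],np.ones(len(uv))]@R
    return o+d*((z-o[2])/d[:,2])[:,None]
def proj(c,P): return cv2.projectPoints(np.float64(P),c["rvec"],c["tvec"],c["mtx"],None)[0][:,0]
def blob(c,box,thr=120):
    u0,v0,u1,v1=box; g=cv2.cvtColor(c["image"],cv2.COLOR_RGB2GRAY)[v0:v1,u0:u1]
    m=(g>thr).astype(np.uint8); cs,_=cv2.findContours(m,cv2.RETR_EXTERNAL,cv2.CHAIN_APPROX_NONE)
    k=max(cs,key=cv2.contourArea)[:,0]+[u0,v0]; return k
def rect(P):
    (x,y),(a,b),t=cv2.minAreaRect(np.float32(P[:,:2]*1000)); return np.round([x,y,a,b,t],1), cv2.boxPoints(((x,y),(a,b),t)).round(1).tolist()
E
python3 - <<'E'
import pickle,cv2,numpy as np
from h import *
d=pickle.load(open("d0.pkl","rb"))
print("strip top",rect(ray(d["top"],blob(d["top"],(265,190,345,245)),.004)))
print("strip side",rect(ray(d["side"],blob(d["side"],(200,205,290,285)),.004)))
a=d["top"]["image"][185:260,130:350,::-1]; b=d["side"]["image"][120:280,200:400,::-1]
A=cv2.resize(a,(770,262),interpolation=cv2.INTER_CUBIC); B=cv2.resize(b,(400,320),interpolation=cv2.INTER_CUBIC)
B2=cv2.resize(d["side"]["image"][120:210,290:400,::-1],(391,320),interpolation=cv2.INTER_CUBIC)
B=np.hstack([B,B2]);A=cv2.copyMakeBorder(A,0,0,0,B.shape[1]-A.shape[1],cv2.BORDER_CONSTANT)
cv2.imwrite("pics/z.png",np.vstack([A,B]))
E
```

```text
strip top (array([ 480.3, -177.7,  152.5,   81.3,   88.8]), [[438.1000061035156, -253.10000610351562], [519.4000244140625, -254.8000030517578], [522.5999755859375, -102.30000305175781], [441.29998779296875, -100.5999984741211]])
strip side (array([ 4.834e+02, -1.787e+02,  8.300e+01,  1.526e+02,  2.000e-01]), [[441.6000061035156, -102.5999984741211], [442.1000061035156, -255.1999969482422], [525.2000122070312, -254.89999389648438], [524.5999755859375, -102.30000305175781]])
```

View pics/z.png

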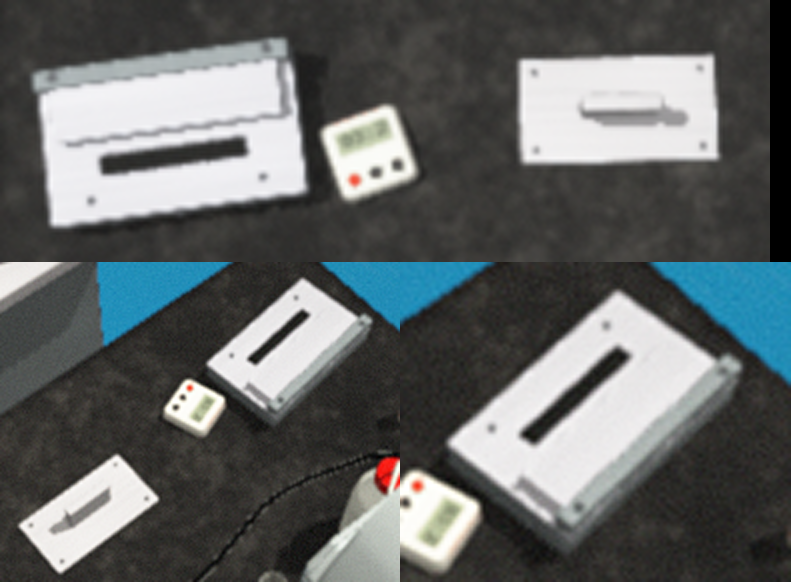

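```bash
cat >> h.py <<'E'
def sub(c,box,lo,hi,S=8):
    u0,v0,u1,v1=box; g=cv2.cvtColor(c["image"],cv2.COLOR_RGB2GRAY)[v0:v1,u0:u1]
    g=cv2.resize(g,None,fx=S,fy=S,interpolation=cv2.INTER_CUBIC); m=cv2.inRange(g,lo,hi)
    cs,_=cv2.findContours(m,cv2.RETR_EXTERNAL,cv2.CHAIN_APPROX_NONE)
    return [(k[:,0]+.5)/S-.5+[u0,v0] for k in sorted(cs,key=cv2.contourArea,reverse=True)]
E
python3 - <<'E'
import pickle
from h import *
d=pickle.load(open("d0.pkl","rb"))
T,S=d["top"],d["side"]
for n,c,bb,sb,xb in(("top",T,(156,222,204,236),(265,190,345,245),(125,190,230,258)),("side",S,(322,140,357,176),(200,205,290,285),(295,120,395,210))):
    print(n,"bar",rect(ray(c,sub(c,bb,0,120)[0],.034))[0])
    print(n,"strip",rect(ray(c,sub(c,sb,125,255)[0],.004)))
    k=ray(c,sub(c,xb,150,255)[0],.030); print(n,"box",rect(k))
    tm=(216,212,254,246) if n=="top" else (278,174,316,210)
    print(n,"timer",rect(ray(c,sub(c,tm,125,255)[0],.018)))
c=S
for P in ([.48,-.178,.044],[.48,-.178,.004]): print(proj(T,[P]),proj(S,[P]))
E
```

```text
top bar [448.5 157.   14.6 109.    6.8]
top strip (array([ 480.7, -176.9,   83.6,  153.7,    0.6]), [[438.1000061035156, -100.5], [439.70001220703125, -254.1999969482422], [523.2999877929688, -253.3000030517578], [521.7000122070312, -99.5999984741211]])
top box (array([466.9, 160.9, 118.7, 194. ,   6.8]), [[396.5, 250.1999969482422], [419.3999938964844, 57.599998474121094], [537.2999877929688, 71.5999984741211], [514.4000244140625, 264.29998779296875]])
top timer (array([449.7,  13.3,  61.8,  61. ,  18.8]), [[410.6000061035156, 32.29999923706055], [430.20001220703125, -25.5], [488.70001220703125, -5.599999904632568], [469.1000061035156, 52.20000076293945]])
side bar [453.3 153.5  15.  109.2   6.5]
side strip (array([ 4.834e+02, -1.788e+02,  8.370e+01,  1.531e+02,  2.000e-01]), [[441.20001220703125, -102.4000015258789], [441.79998779296875, -255.5], [525.5, -255.1999969482422], [525.0, -102.0999984741211]])
side box (array([466. , 161.1, 111. , 200.3,   6.5]), [[399.3999938964844, 254.3000030517578], [422.20001220703125, 55.29999923706055], [532.5, 67.9000015258789], [509.70001220703125, 266.8999938964844]])
side timer (array([457.7,   8.8,  64.7,  65.3,  18.6]), [[416.6000061035156, 29.399999618530273], [437.3999938964844, -32.5], [498.79998779296875, -11.800000190734863], [478.0, 50.0]])
[[307.50529498 214.00121831]] [[242.54862617 235.85493681]]
[[306.47222626 216.03185984]] [[243.63530016 243.3515648 ]]
```

The box yaw is about 6.7°. The strip lies roughly along world y, at about (0.481,-0.178). I'm moving the arm across now.

Emit:
{"op": "play_rows", "data": {"steps": [1,-0.99,-0.74,0,0,1,-0.99,-0.74,0,0,1,-0.99,-0.74,0,0,1,-0.99,-0.74,0,0,1,-0.99,-0.74,0,0,1,-0.99,-0.74,0,0,1,-0.99,-0.74,0,0,1,-0.99,-0.74,0,0,1,-0.99,-0.74,0,0,1,-0.99,-0.74,0,0]}}

```text
time: 1.1
position: [0.4002, 0.2999, 0.2223]
tool_rot: [0.144, 0.99, -0.0, -0.0]
ft_force: [0.7, 1.0, -0.5]
grip_width: 0.0868
grip_force: 0.0
```

Emit:
{"op": "play_rows", "data": {"steps": [1,-0.48,-0.96,0,0,1,-0.48,-0.96,0,0,1,-0.48,-0.96,0,0,1,-0.48,-0.96,0,0,1,-0.48,-0.96,0,0,1,-0.48,-0.96,0,0,1,-0.48,-0.96,0,0,1,-0.48,-0.96,0,0,1,-0.48,-0.96,0,0,1,-0.48,-0.96,0,0]}}

```text
time: 2.1
position: [0.4552, -0.0171, 0.2223]
tool_rot: [0.144, 0.99, 0.0, -0.0]
ft_force: [0.3, 0.2, 0.3]
grip_width: 0.0867
grip_force: 0.0
```

Emit:
{"op": "play_rows", "data": {"steps": [1,0,0,0,1,1,0,0,0,1,1,0,0,0,1,1,0,0,0,1,1,0,0,0,1,1,0,0,0,1,1,0,0,0,1,1,0,0,0,1,1,0,0,0,1,1,0,0,0,1]}}

```text
time: 3.1
position: [0.4551, -0.0157, 0.2223]
tool_rot: [0.603, 0.798, -0.0, -0.0]
ft_force: [0.5, 0.2, -1.2]
grip_width: 0.0868
grip_force: 0.0
```

Emit:
{"op": "play_rows", "data": {"steps": [1,0,0,0,1,1,0,0,0,1,1,0,0,0,0.74,1,0,0,0,0,1,-0.9,0.15,0.9,0,1,-0.9,0.15,0.9,0,1,-0.9,0.15,0.9,0,1,-0.9,0.15,0.9,0,1,-0.9,0.15,0,0,1,-0.9,0.15,0,0]}}

```text
time: 4.1
position: [0.4828, -0.1783, 0.1131]
tool_rot: [0.704, 0.71, -0.0, -0.002]
ft_force: [0.3, -0.8, 0.2]
grip_width: 0.0869
grip_force: 0.0
```

```bash
cat > look.py <<'E'
import sys,pickle
from rig import robot
from h import *
n=sys.argv[1]; d={}
for k in("top","side"): d[k]=robot.camera(k)
pickle.dump(d,open(n+".pkl","wb"))
o=robot.get_obs(); q=o["tool_rot"]; print(o["time"],o["position"].round(4),q.round(4),"tool y deg",np.degrees(2*np.arctan2(q[1],q[0])-0).round(2)-90,o["ft_force"].round(1),o["grip_width"].round(4),o["grip_force"])
if len(sys.argv)>2:
    b=eval(sys.argv[2]); I=[]
    for k,(u0,v0,u1,v1) in zip(("top","side"),b): I.append(cv2.resize(d[k]["image"][v0:v1,u0:u1,::-1],(400,int(400*(v1-v0)/(u1-u0))),interpolation=cv2.INTER_CUBIC))
    h=max(i.shape[0] for i in I); I=[cv2.copyMakeBorder(i,0,h-i.shape[0],0,0,cv2.BORDER_CONSTANT) for i in I]
    cv2.imwrite(f"pics/{n}.png",np.hstack(I))
E
python3 look.py a "[(245,160,365,260),(180,170,310,290)]"
```

```text
Traceback (most recent call last):
  File "look.py", line 7, in <module>
    o=robot.get_obs(); q=o["tool_rot"]; print(o["time"],o["position"].round(4),q.round(4),"tool y deg",np.degrees(2*np.arctan2(q[1],q[0])-0).round(2)-90,o["ft_force"].round(1),o["grip_width"].round(4),o["grip_force"])
                                                                                                                                                                                ^^^^^^^^^^^^^^^^^^^^^
AttributeError: 'float' object has no attribute 'round'
```

Emit:
{"op": "play_rows", "data": {"steps": [1,0,0,0.8,0,1,0,0,0.8,0,1,0,0,0.8,0,1,0,0,0.8,0,1,0,0,0,0,-1,0,0,0,0,-1,0,0,0,0,-1,0,0,0,0,-1,0,0,0,0,-1,0,0,0,0], "grip_force": 15}}

```text
time: 5.2
position: [0.4839, -0.1778, 0.0192]
tool_rot: [0.705, 0.71, 0.0, 0.001]
ft_force: [-0.3, -0.6, -0.2]
grip_width: 0.0547
grip_force: 0.0
```

Emit:
{"op": "play_rows", "data": {"steps": [-1,0,0,0,0,-1,0,0,0,0,-1,0,0,0,0,-1,0,0,0,0,-1,0,0,0,0,-1,0,0,0,0,-1,0,0,0,0,-1,0,0,0,0,-1,0,0,0,0,-1,0,0,0,0], "grip_force": 55}}

```text
time: 6.2
position: [0.4834, -0.1775, 0.0185]
tool_rot: [0.705, 0.71, -0.0, -0.0]
ft_force: [-0.1, -0.5, -1.2]
grip_width: 0.0112
grip_force: 55.0
```

```bash
sed -i 's/o\["grip_width"\].round(4)/o["grip_width"]/' look.py
python3 look.py b "[(245,160,365,260),(180,170,310,290)]"
```

```text
6.3 [ 0.4834 -0.1776  0.0185] [ 7.046e-01  7.096e-01 -0.000e+00 -2.000e-04] tool y deg 0.4000000000000057 [-0.5  0.  -0.3] 0.011325123833862161 54.99929325655103
```

View pics/b.png

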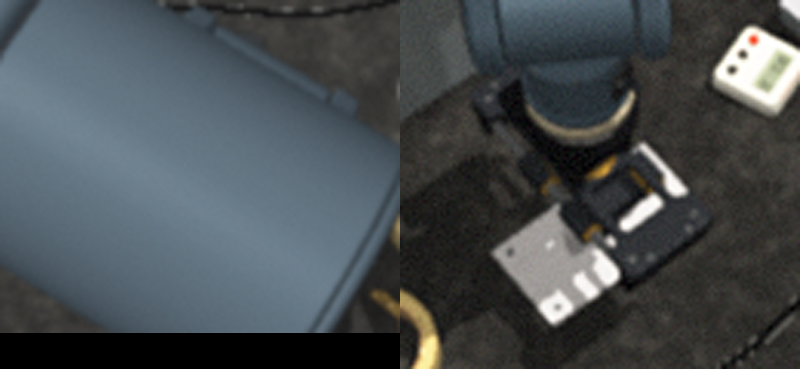

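The strip is gripped by the rib, visible in the side view's right half; the arm hides it in the top view. Next I lift it and carry it toward the box.

Emit:
{"op": "play_rows", "data": {"steps": [-1,0,0,-0.5,0,-1,0,0,-1,0,-1,0,0,-1,0,-1,0,0,-0.5,0,-1,0.8,-0.15,0,0,-1,0.9,-0.15,0,0,-1,0.9,-0.15,0,0,-1,0.9,-0.15,0,0,-1,0.9,-0.15,0,0,-1,0.9,-0.15,0,0]}}

```text
time: 7.3
position: [0.4553, -0.0178, 0.1085]
tool_rot: [0.705, 0.709, 0.0, 0.0]
ft_force: [-0.1, 0.0, -1.1]
grip_width: 0.0117
grip_force: 55.0
```

Emit:
{"op": "play_rows", "data": {"steps": [-1,0.9,-0.15,0,0,-1,0.9,-0.15,0,0,-1,0.9,-0.15,0,0,-1,0.9,-0.15,0,0,-1,0.9,-0.15,0,0,-1,0.7,-0.15,0,0,-1,0.5,0,0,0,-1,0,0,0,-0.55,-1,0,0,0,-0.54,-1,0,0,0,0]}}

```text
time: 8.3
position: [0.4273, 0.1523, 0.1085]
tool_rot: [0.665, 0.747, 0.0, 0.0]
ft_force: [0.8, 0.0, -1.3]
grip_width: 0.0115
grip_force: 55.0
```

```bash
python3 look.py c "[(110,170,250,275),(290,110,400,210)]"
python3 - <<'E'
import pickle
from h import *
d=pickle.load(open("d0.pkl","rb")); c=d["side"]
k=ray(c,sub(c,(295,120,395,210),140,255)[0],.03)[:,:2]*1000
t=np.radians(6.65); x=np.array([np.cos(t),np.sin(t)]); y=np.array([-x[1],x[0]]); p=np.c_[(k-[452,155.5])@x,(k-[452,155.5])@y]
near=p[(abs(p[:,1])<70)&(p[:,0]<0)]; print("near",np.median(near[:,0]),np.polyfit(near[:,1],near[:,0],1))
for s in(1,-1):
    e=p[(p[:,0]>-30)&(p[:,0]<15)&(p[:,1]*s>60)]; print("end",s,np.median(e[:,1]))
c=d["top"]; k=ray(c,sub(c,(125,190,230,258),140,255)[0],.03)[:,:2]*1000
p=np.c_[(k-[452,155.5])@x,(k-[452,155.5])@y]
near=p[(abs(p[:,1])<70)&(p[:,0]<0)]; print("near",np.median(near[:,0]),np.polyfit(near[:,1],near[:,0],1))
for s in(1,-1):
    e=p[(p[:,0]>-30)&(p[:,0]<15)&(p[:,1]*s>60)]; print("end",s,np.median(e[:,1]))
E
```

```text
8.4 [0.4273 0.152  0.1085] [6.654e-01 7.465e-01 1.000e-04 0.000e+00] tool y deg 6.579999999999998 [ 0.3 -0.4 -2. ] 0.011716966335082213 54.99932709150016
near -40.44191098510308 [-6.91416089e-04 -4.04666376e+01]
end 1 95.3508882878956
end -1 -96.1772544646281
near -43.52892914641235 [-3.20085249e-03 -4.35225408e+01]
end 1 98.3317814548401
end -1 -92.77874473610314
```

View pics/c.png

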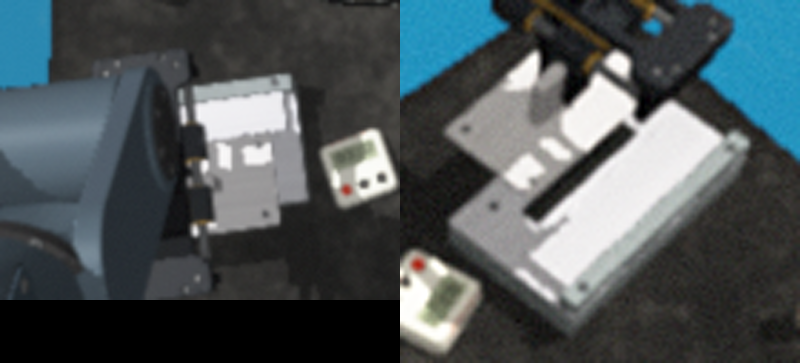

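Emit:
{"op": "play_rows", "data": {"steps": [-1,0.04,0,0.3,0,-1,0,0,0.5,0,-1,0,0,0.5,0,-1,0,0,0.3,0,-1,0,0,0.15,0,-1,0,0,0.05,0,-1,0,0,0,0,-1,0,0,0,0,-1,0,0,0,0,-1,0,0,0,0]}}

```text
time: 9.4
position: [0.4274, 0.1532, 0.0549]
tool_rot: [0.665, 0.747, 0.0, 0.0]
ft_force: [0.5, 0.7, -0.7]
grip_width: 0.0115
grip_force: 55.0
```

```bash
python3 look.py e "[(110,170,250,275),(290,110,400,210)]"
```

```text
9.5 [0.4273 0.1532 0.0548] [6.649e-01 7.469e-01 2.000e-04 2.000e-04] tool y deg 6.650000000000006 [-0.5  0.9 -1.4] 0.011558759421710849 54.99919711612165
```

View pics/e.png

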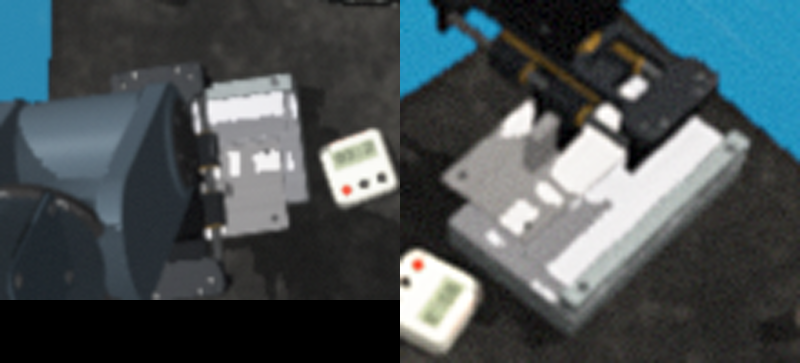

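The side view shows the strip level over the deck, its far edge just short of the flap and the bar covered. I'm lowering it onto the bar, compressing it only partly.

Emit:
{"op": "play_rows", "data": {"steps": [-1,0,0,0.05,0,-1,0,0,0.05,0,-1,0,0,0.04,0,-1,0,0,0,0,-1,0,0,0,0,-1,0,0,0,0,-1,0,0,0,0,-1,0,0,0,0,-1,0,0,0,0,-1,0,0,0,0]}}

```text
time: 10.5
position: [0.4272, 0.1532, 0.0504]
tool_rot: [0.665, 0.747, 0.0, 0.0]
ft_force: [-1.1, -0.4, 3.9]
grip_width: 0.0114
grip_force: 55.0
```

Emit:
{"op": "play_rows", "data": {"steps": [-1,0,0,0.025,0,-1,0,0,0,0,-1,0,0.05,0,0,-1,0,0.1,0,0,-1,0,0.1,0,0,-1,0,0.1,0,0,-1,0,0.05,0,0,-1,0,0,0,0,-1,0,0,0,0,-1,0,0,0,0]}}

```text
time: 11.5
position: [0.4354, 0.1543, 0.0492]
tool_rot: [0.665, 0.747, -0.003, -0.003]
ft_force: [-4.2, -0.3, 6.2]
grip_width: 0.0117
grip_force: 55.0
```

```bash
python3 look.py f "[(110,170,250,275),(290,110,400,210)]"
```

```text
11.6 [0.4354 0.1543 0.0491] [ 0.6648  0.747  -0.0028 -0.0025] tool y deg 6.659999999999997 [-3.9 -0.6  5.7] 0.01177070237241842 54.99924170784652
```

View pics/f.png

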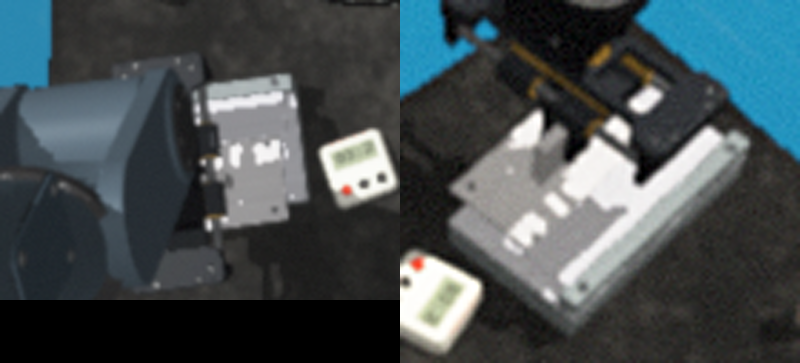

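It is going under the flap with some friction: -4 N, lagging about 4 mm. I'll ease up by about 0.8 mm and keep sliding.

Emit:
{"op": "play_rows", "data": {"steps": [-1,0,0,-0.025,0,-1,0,0,0,0,-1,0,0.05,0,0,-1,0,0.05,0,0,-1,0,0.05,0,0,-1,0,0.05,0,0,-1,0,0,0,0,-1,0,0,0,0,-1,0,0,0,0,-1,0,0,0,0]}}

```text
time: 12.6
position: [0.4449, 0.1553, 0.0504]
tool_rot: [0.665, 0.747, -0.0, -0.0]
ft_force: [-3.3, 1.0, 4.5]
grip_width: 0.0115
grip_force: 55.0
```

Emit:
{"op": "play_rows", "data": {"steps": [-1,0,0.05,0,0,-1,0,0.05,0,0,-1,0,0.05,0,0,-1,0,0.05,0,0,-1,0,0.04,0,0,-1,0,0,0,0,-1,0,0,0,0,-1,0,0,0,0,-1,0,0,0,0,-1,0,0,0,0]}}

```text
time: 13.6
position: [0.4526, 0.1561, 0.0505]
tool_rot: [0.665, 0.747, 0.0, 0.0]
ft_force: [-2.0, -0.5, 4.0]
grip_width: 0.0116
grip_force: 55.0
```

```bash
python3 look.py g "[(120,185,220,260),(300,115,390,205)]"
```

```text
13.7 [0.4526 0.1561 0.0504] [6.649e-01 7.469e-01 4.000e-04 3.000e-04] tool y deg 6.640000000000001 [-1.8 -0.4  4.6] 0.01167247413981672 55.003787130117416
```

View pics/g.png

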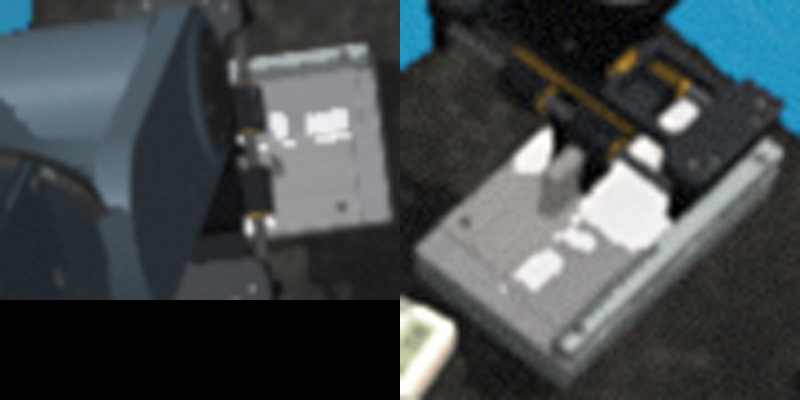

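Run:
```python
import pickle
from h import *
d0=pickle.load(open("d0.pkl","rb"))["side"]; g=pickle.load(open("g.pkl","rb"))["side"]
def hole(c,u,v,r=4):
    u,v=int(round(u)),int(round(v)); w=cv2.cvtColor(c["image"],cv2.COLOR_RGB2GRAY)[v-r:v+r+1,u-r:u+r+1].astype(float)
    w=np.clip(np.median(w)-10-w,0,None); Y,X=np.mgrid[v-r:v+r+1,u-r:u+r+1]; return [(X*w).sum()/w.sum(),(Y*w).sum()/w.sum()]
H=[hole(d0,200+a/2,120+(b-262)/2) for a,b in((33,525),(62,561),(116,466),(143,497))]
P=ray(d0,H,.004)*1000; print(P.round(1),P.mean(0).round(1))
q=hole(g,300+63*.225,115+222*.225); z=.03+.0504-.0485+.004
p=ray(g,q,z)[0]*1000; t=np.radians(6.65);x=np.array([np.cos(t),np.sin(t)]);y=np.array([-x[1],x[0]])
print("hole now",p.round(1)); c0=np.array([452.2,155.1]); print("rel box seat",((p[:2]-c0)@x).round(1),((p[:2]-c0)@y).round(1))
k=sub(g,(300,115,390,205),95,255)[0]
for z,a,b in((.03,-94,-79),(z,-72,-35)):
    r=ray(g,k,z)[:,:2]*1000-c0; X,Y=r@x,r@y; m=(Y>a)&(Y<b)&(X<-25); print(z,m.sum(),np.median(X[m]),np.polyfit(Y[m],X[m],1))
```

```text
[[ 452.2 -247.5    4. ]
 [ 523.4 -244.5    4. ]
 [ 450.9 -108.     4. ]
 [ 518.7 -113.5    4. ]] [ 486.3 -178.4    4. ]
hole now [421.8  86.9  35.9]
rel box seat -38.1 -64.2
0.03 34 -39.99070405235835 [ -0.0600849  -45.08457872]
0.0359 79 -38.91414671025074 [-6.49274132e-03 -3.92677906e+01]
```

Run:
```python
import pickle
from h import *
d0=pickle.load(open("d0.pkl","rb"))["side"]; g=pickle.load(open("g.pkl","rb"))["side"]
def hole(c,u,v,S=8,r=3):
    u,v=int(round(u)),int(round(v)); w=cv2.cvtColor(c["image"],cv2.COLOR_RGB2GRAY)[v-r-2:v+r+3,u-r-2:u+r+3]
    w=cv2.GaussianBlur(cv2.resize(w,None,fx=S,fy=S,interpolation=cv2.INTER_CUBIC),(0,0),5)[2*S:-2*S,2*S:-2*S]
    a=cv2.minMaxLoc(w); return [(a[2][0]+.5)/S-.5+u-r,(a[2][1]+.5)/S-.5+v-r]
H=[hole(d0,200+a/2,120+(b-262)/2) for a,b in((33,525),(62,561),(116,466),(143,497))]
print(np.round(H,1).tolist()); P=ray(d0,H,.004)*1000; print(P.round(1),P.mean(0).round(1))
q=hole(g,300+63*.225,115+222*.225); print(q)
t=np.radians(6.65);x=np.array([np.cos(t),np.sin(t)]);y=np.array([-x[1],x[0]]); c0=np.array([452.2,155.1])
p=ray(g,q,.0359)[0]*1000; print("rel",((p[:2]-c0)@x).round(1),((p[:2]-c0)@y).round(1))
for thr in(70,95,115):
  k=sub(g,(300,115,390,205),thr,255)[0]
  for z,a,b in((.03,-90,-79),(.0359,-72,-45)):
    r=ray(g,k,z)[:,:2]*1000-c0; X,Y=r@x,r@y; m=(Y>a)&(Y<b)&(X<-25); print(thr,z,m.sum(),np.median(X[m]))
```

```text
[[212.6, 255.4], [234.4, 273.4], [261.4, 218.6], [275.4, 241.4]]
[[ 458.4 -253.9    4. ]
 [ 527.8 -241.7    4. ]
 [ 454.2 -103.     4. ]
 [ 524.5 -116.     4. ]] [ 491.2 -178.7    4. ]
[310.5625, 161.5625]
rel -41.3 -64.1
70 0.03 24 -41.125853686576775
70 0.0359 60 -39.96688657120407
95 0.03 24 -40.03792230250335
95 0.0359 58 -38.88131465972438
115 0.03 25 -39.20042320831992
115 0.0359 61 -38.00917923942078
```

Run:
```python
import pickle
from h import *
d0=pickle.load(open("d0.pkl","rb"))["side"]; g=pickle.load(open("g.pkl","rb"))["side"]
def hole(c,u,v,r=3):
    w=cv2.cvtColor(c["image"],cv2.COLOR_RGB2GRAY); w=cv2.morphologyEx(w,cv2.MORPH_BLACKHAT,np.ones((5,5),np.uint8)).astype(float)
    for _ in range(3):
        a,b=int(round(u)),int(round(v)); Y,X=np.mgrid[b-r+1:b+r,a-r+1:a+r]; k=w[Y,X]; u,v=(X*k).sum()/k.sum(),(Y*k).sum()/k.sum()
    return u,v
H=[hole(d0,200+a/2,120+(b-262)/2) for a,b in((33,525),(62,561),(116,466),(143,497))]
P=ray(d0,H,.004)*1000; print(P.round(1),P.mean(0).round(1))
q=hole(g,300+63*.225,115+222*.225); print(q)
t=np.radians(6.65);x=np.array([np.cos(t),np.sin(t)]);y=np.array([-x[1],x[0]]); c0=np.array([452.2,155.1])
p=ray(g,q,.0359)[0]*1000; print("rel",((p[:2]-c0)@x).round(1),((p[:2]-c0)@y).round(1))
```

```text
[[ 452.9 -243.     4. ]
 [ 513.5 -242.2    4. ]
 [ 452.9 -115.3    4. ]
 [ 513.1 -114.8    4. ]] [ 483.1 -178.8    4. ]
(np.float64(314.17534246575343), np.float64(164.6767123287671))
rel -28.2 -64.9
```

Emit:
{"op": "play_rows", "data": {"steps": [-1,0,-0.015,0,0,-1,0,-0.015,0,0,-1,0,0,0,0,-1,0,0,0.03,0,-1,0,0,0.03,0,-1,0,0,0.03,0,-1,0,0,0.02,0,-1,0,0,0,0,-1,0,0,0,0,-1,0,0,0,0]}}

```text
time: 14.7
position: [0.4527, 0.1561, 0.0484]
tool_rot: [0.665, 0.747, 0.001, 0.001]
ft_force: [-1.1, 0.3, 16.0]
grip_width: 0.0116
grip_force: 55.0
```

Emit:
{"op": "play_rows", "data": {"steps": [-1,0,0,-0.06,0,-1,0,0,-0.07,0,-1,0,0,0,0,-1,0.02,-0.02,0,0,-1,0,0,0,0,-1,0,0,0,0,-1,0,0,0,0,-1,0,0,0,0,-1,0,0,0,0,-1,0,0,0,0]}}

```text
time: 15.7
position: [0.451, 0.1567, 0.051]
tool_rot: [0.665, 0.747, 0.0, 0.0]
ft_force: [3.1, -1.1, 3.9]
grip_width: 0.0117
grip_force: 55.0
```

Moved back by about 1.6 mm. Now the final press, then I'll check it.

Emit:
{"op": "play_rows", "data": {"steps": [-1,0,0,0.03,0,-1,0,0,0.03,0,-1,0,0,0.03,0,-1,0,0,0.03,0,-1,0,0,0.02,0,-1,0,0,0.02,0,-1,0,0,0,0,-1,0,0,0,0,-1,0,0,0,0,-1,0,0,0,0]}}

```text
time: 16.7
position: [0.4511, 0.1566, 0.0484]
tool_rot: [0.665, 0.747, 0.001, 0.001]
ft_force: [0.8, -1.4, 25.7]
grip_width: 0.0116
grip_force: 55.0
```

```bash
python3 look.py i "[(120,185,220,260),(300,115,390,205)]"
python3 - <<'E'
import pickle
from h import *
g=pickle.load(open("i.pkl","rb"))["side"]
w=cv2.morphologyEx(cv2.cvtColor(g["image"],cv2.COLOR_RGB2GRAY),cv2.MORPH_BLACKHAT,np.ones((5,5),np.uint8)).astype(float)
u,v=314,165;r=3
for _ in range(3):
    a,b=int(round(u)),int(round(v)); Y,X=np.mgrid[b-r+1:b+r,a-r+1:a+r]; k=w[Y,X]; u,v=(X*k).sum()/k.sum(),(Y*k).sum()/k.sum()
t=np.radians(6.65);x=np.array([np.cos(t),np.sin(t)]);y=np.array([-x[1],x[0]]); c0=np.array([452.2,155.1])
p=ray(g,[u,v],.034)[0]*1000; print("centre rel seat",((p[:2]-c0)@x+30.2).round(1),((p[:2]-c0)@y+64).round(1))
for thr in(70,95,115):
  k=sub(g,(300,115,390,205),thr,255)[0]
  for z,a,b in((.03,-90,-79),(.034,-72,-45)):
    r=ray(g,k,z)[:,:2]*1000-c0; X,Y=r@x,r@y; m=(Y>a)&(Y<b)&(X<-25); print(thr,z,m.sum(),np.median(X[m]))
E
```

```text
16.8 [0.4511 0.1566 0.0484] [6.649e-01 7.469e-01 8.000e-04 7.000e-04] tool y deg 6.650000000000006 [ 0.7 -1.7 26.9] 0.011570990058477795 55.01239330507815
centre rel seat 0.3 0.9
70 0.03 23 -41.21845865683934
70 0.034 61 -41.37343509249801
95 0.03 24 -40.09062228887298
95 0.034 57 -40.291241220439545
115 0.03 25 -39.22971278265869
115 0.034 59 -39.414096943135405
```

View pics/i.png

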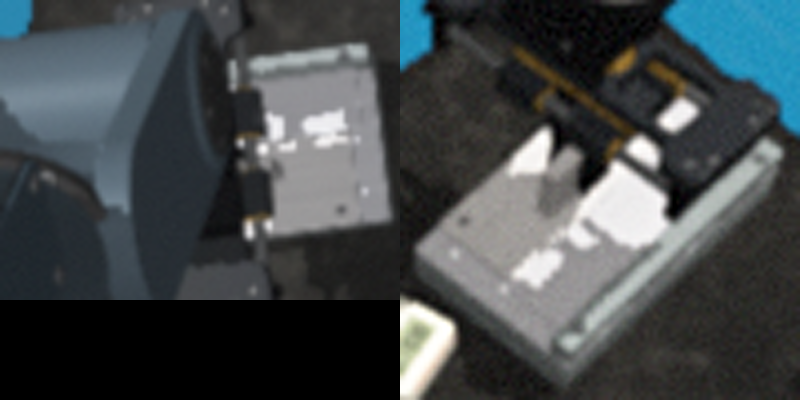

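The strip's near edge is flush within about 0.2 mm and its centre is within 1 mm. The height stayed the same when the push went from 16 to 26 N, so it is bottomed on the deck. The flap is level. Handing in.

```bash
python3 -c "
from rig import robot
print(robot.hand_in())"
```

```text
the job is handed in; nothing more can be done
None
```

The strip is tucked about 20 mm under the level flap, near edge flush within about 0.2 mm and centred within about 1 mm, still gripped and pressed flat at about 26 N when I handed in at about 17 s; no verdict came back.

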